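# Close the sample jars with their matching caps

### The arm

A 6-joint arm with a two-finger parallel gripper is mounted at the origin on the work surface. World frame = base frame: x ahead of the robot, y to its left, z up, the work surface at z = 0. Lengths are in m, angles in rad, forces in N, time in s.
With the tool pointing down it reaches from about 0.3 to 0.775 m from the base axis. Payload 14.6 kg.
Tool frame: the origin (TCP) lies on the centre line of the jaws, within the pads' length; the fingertips stand 8 mm ahead of it and the grasp point (between the pads) lies 11 mm behind it; z points along the fingers, y is the line along which they close (so a half turn about z gives the same grasp; the last joint's range is limited). The gripper opens to 94 mm and grips with 3 to 60 N. Pads are 16 mm wide; open, the fingers measure 119 mm over their backs; the gripper's body (75 mm by 177 mm) begins 78 mm behind the grasp point.
Start: joints at [-1.221, 0.3, 1.521, -0, 1.321, -0.067], TCP at [0.223, -0.503, 0.213] pointing down, gripper open.
Joint ranges: [-3.03, 3.03], [-0.79, 2.21], [0.23, 2.52], [-1.04, 4.18], [0, 3.07], [-2.55, 2.55]. Speed limits (rad/s): [2.22, 2.22, 2.57, 3.14, 3.14, 3.14].

### API

Orientations are given as a 3x3 rotation matrix whose columns are the frame's x, y, z axes.
In Python, from station import bot, status, viewer, sign_off gives the robot as it stands. Calls block until the motion is done:
- bot.movep(position, orientation): joint-space move of the TCP to a pose.
- bot.move_linear(position, ori=None, feed=0.15, stop_force=None): straight line of the TCP; ori=None keeps the orientation; feed is the mean speed in m/s. With stop_force (N) it stops when the force on the tool has changed by that much, and returns True; else False.
- bot.move_joints(angles): joint-space move.
- bot.gripper_to(opening, strength=None): finger opening in m; strength is the grip in N (None keeps the last); returns when the fingers have stopped.
- bot.pause(seconds).
- bot.ik(position, orientation): joint angles nearest the present ones, or None.
- status.get_state(): the state.
- viewer.read_camera(name): name is "scene" or "top" or "wrist"; returns (picture, depth): 420x560x3 uint8, blue, green, red; 420x560 float32, m along the optical axis (not along the pixel's ray), 0 where there is no reading.
- viewer.calibration(name): a dict with "K" (3x3 intrinsics, pixels), "pose" (4x4, takes a point from camera to world coordinates). Camera axes: x right, y down, z forward; pixel columns grow to the right and rows downward; lengths in m; the calibration is good to about 2 mm. A picture is of the moment at which its call begins: read the wrist's pose just before it. calibration takes no time and is no camera call; for the wrist camera it gives the pose at the moment of the call.
A pose or a line that the arm cannot do raises bot.PlanningError and nothing moves.
- sign_off(): hands the job in; it is judged then, once.
The state is a dict: "clock": time; "joint_pos": joint angles; "qd": joint speeds; "tau": joint torques, N m; "position": TCP position; "ee_rot": TCP orientation; "contact_force": force on the tool from outside, world axes, zero at the start; "ft_torque": the same for the moment, N m; "finger_gap": finger opening in m; "grip_force": force on a finger pad.
Only numpy, scipy, OpenCV 4.12 (cv2) and the standard library are available. Lean on these libraries where they do the work, as an engineer would, in place of code of your own. Each camera call takes 0.05 s, during which the arm holds its last target. There are 200 camera calls.

### The job

Three sample jars have been left open on the lab bench and one has toppled over. Stand the toppled yellow jar upright on the bench and close all three jars with the cap of their own colour, each cap sitting fully down and level on its jar. Set things down gently instead of dropping them, leave the red and blue jars standing where they are, and leave the spare green cap and everything else alone.

Things in the scene. Friction and masses are not known exactly. Their poses are not given: they have to be found in the camera images.
- jar_yellow: Open sample jar with a yellow label wrap and yellow neck: square white body 56 x 56 x 70 mm, on top a round neck 48 mm across and 14 mm tall (tapering to 43 mm at the rim), 84 mm in all, about 0.13 kg. Origin: centre of its underside; z runs from base to mouth, x and y square to the flat sides. At the start it lies toppled on a flat side on the bench, its axis 28 mm up.
- jar_yellow_mouth (a point): Centre of the yellow jar's rim, 84 mm from its base on its axis.
- jar_red: Open sample jar with a red label wrap and red neck: square white body 56 x 56 x 70 mm, on top a round neck 48 mm across and 14 mm tall (tapering to 43 mm at the rim), 84 mm in all, about 0.13 kg. Origin: centre of its underside; z runs from base to mouth, x and y square to the flat sides. Stands upright.
- jar_red_mouth (a point): Centre of the red jar's rim, 84 mm from its base on its axis.
- jar_blue: Open sample jar with a blue label wrap and blue neck: square white body 56 x 56 x 70 mm, on top a round neck 48 mm across and 14 mm tall (tapering to 43 mm at the rim), 84 mm in all, about 0.13 kg. Origin: centre of its underside; z runs from base to mouth, x and y square to the flat sides. Stands upright.
- jar_blue_mouth (a point): Centre of the blue jar's rim, 84 mm from its base on its axis.
- cap_yellow: Loose push-on cap, yellow: disc 60 mm across with a skirt, 16 mm tall, on top a round knob 20 mm across and 24 mm tall (40 mm in all), about 0.04 kg. Lies skirt down, knob up. Origin: centre of the skirt's lower edge. The skirt is 53 mm across inside and 12 mm deep; on its jar the origin comes to rest 72 mm above the jar's base.
- cap_red: Loose push-on cap, red: disc 60 mm across with a skirt, 16 mm tall, on top a round knob 20 mm across and 24 mm tall (40 mm in all), about 0.04 kg. Lies skirt down, knob up. Origin: centre of the skirt's lower edge. The skirt is 53 mm across inside and 12 mm deep; on its jar the origin comes to rest 72 mm above the jar's base.
- cap_blue: Loose push-on cap, blue: disc 60 mm across with a skirt, 16 mm tall, on top a round knob 20 mm across and 24 mm tall (40 mm in all), about 0.04 kg. Lies skirt down, knob up. Origin: centre of the skirt's lower edge. The skirt is 53 mm across inside and 12 mm deep; on its jar the origin comes to rest 72 mm above the jar's base.
- cap_green: Loose push-on cap, green: disc 60 mm across with a skirt, 16 mm tall, on top a round knob 20 mm across and 24 mm tall (40 mm in all), about 0.04 kg. Lies skirt down, knob up. Origin: centre of the skirt's lower edge. The skirt is 53 mm across inside and 12 mm deep; on its jar the origin comes to rest 72 mm above the jar's base. A spare: no jar on the bench belongs to it.
- beaker: Open glass beaker, bystander, 72 mm across, 95 mm tall. Origin: centre of its underside.
- vial_a: Small closed amber vial with a white stopper, standing, bystander, 24 mm across, 42 mm tall. Origin: centre of its underside.
- vial_b: Small closed amber vial with a black stopper, standing, bystander, 24 mm across, 42 mm tall. Origin: centre of its underside.
- jug_a: Full blue product jug with a yellow cap, standing, bystander, 60 x 105 mm, 218 mm tall. Origin: centre of its underside; x is its thin way.
- jug_b: Full blue product jug with a red cap, standing, bystander, 60 x 105 mm, 218 mm tall. Origin: centre of its underside; x is its thin way.
- spatula: Spatula lying flat, bystander, 170 mm long along its x. Origin: on the bench under its middle.
Not all that is in view belongs to the job. What is shaped like the cap_red but pink is not meant.

How it is judged:
On the way, in this order (a step that is already met when the one before it is completed fails the run):
1. the yellow jar stands upright on the bench (angle between jar_yellow's own z axis and vertical below 0.09 rad and height (world z) of jar_yellow between -0.004 and 0.004 m), for 0.2 s.
2. the yellow cap sits on the upright yellow jar (all of step 1 and horizontal distance between cap_yellow and jar_yellow_mouth below 0.005 m and z of cap_yellow in the frame of jar_yellow between 0.068 and 0.0755 m and angle between the z axis of cap_yellow and the z axis of jar_yellow, either way round below 0.09 rad), for 0.2 s.
At the end, for the whole second after the job is handed in: All three jars stand upright on the bench (tilt under 0.09 rad, base within 4 mm of the bench), each wearing the cap of its own colour: cap centred within 5 mm, its skirt edge 68 to 75.5 mm above the jar's base, level with the jar within 0.09 rad; all at rest (angle between each of jar_yellow, jar_red, jar_blue's own z axis and vertical below 0.09 rad and height (world z) of each of jar_yellow, jar_red, jar_blue below 0.004 m and horizontal distance between cap_yellow and jar_yellow_mouth below 0.005 m and z of cap_yellow in the frame of jar_yellow between 0.068 and 0.0755 m and angle between the z axis of cap_yellow and the z axis of jar_yellow, either way round below 0.09 rad and horizontal distance between cap_red and jar_red_mouth below 0.005 m and z of cap_red in the frame of jar_red between 0.068 and 0.0755 m and angle between the z axis of cap_red and the z axis of jar_red, either way round below 0.09 rad and horizontal distance between cap_blue and jar_blue_mouth below 0.005 m and z of cap_blue in the frame of jar_blue between 0.068 and 0.0755 m and angle between the z axis of cap_blue and the z axis of jar_blue, either way round below 0.09 rad and linear speed of each of jar_yellow, jar_red, jar_blue, cap_yellow, cap_red, cap_blue below 0.02 m/s); the robot touches nothing.
It fails at once if a bystander (spare green cap, beaker, vial, jug or spatula) is shifted more than 30 mm (distance of any of cap_green, beaker, vial_a, vial_b, jug_a, jug_b, spatula from where it was at the start of the episode above 0.03 m).
It fails at once if the red or blue jar is knocked over or shifted more than 40 mm (angle between any of jar_red, jar_blue's own z axis and vertical above 0.5 rad or distance of any of jar_red, jar_blue from where it was at the start of the episode above 0.04 m).
It fails at once if a jar or a cap is dropped: it moves faster than 0.8 m/s out of the fingers (a fall of more than about 30 mm) ((contact force between the fingers and jar_yellow below 0.01 N and linear speed of jar_yellow above 0.8 m/s) or (contact force between the fingers and jar_red below 0.01 N and linear speed of jar_red above 0.8 m/s) or (contact force between the fingers and jar_blue below 0.01 N and linear speed of jar_blue above 0.8 m/s) or (contact force between the fingers and cap_yellow below 0.01 N and linear speed of cap_yellow above 0.8 m/s) or (contact force between the fingers and cap_red below 0.01 N and linear speed of cap_red above 0.8 m/s) or (contact force between the fingers and cap_blue below 0.01 N and linear speed of cap_blue above 0.8 m/s)).
It also fails if it takes over 72 s, if anything falls off the work surface, if the arm or the gripper's body presses on something with over 40 N, if the wrist force passes 120 N, or if a joint passes its speed limit or range.

## Working session

There is one attempt and no reset: what is moved stays moved. The work goes in short steps, each a Python script; the robot and the scene stay as the last script left them, time stands still between calls to the robot, and variables do not carry over. Pictures are saved under pics/ and viewed, at most 10 in all, crops included, and the job is handed in when it is done.

```bash
ls; mkdir -p pics; python3 - <<'E'
from station import bot,status,viewer
import cv2,numpy as np
for n in("top","scene"):
    im,d=viewer.read_camera(n);cv2.imwrite(f"pics/{n}0.png",im);np.save(f"pics/{n}0.npy",d)
    c=viewer.calibration(n);print(n,c["K"].round(1).tolist(),c["pose"].round(3).tolist())
print(status.get_state()["clock"])
E
```

```text
pics
top [[439.6, 0.0, 278.1], [0.0, 439.6, 208.4], [0.0, 0.0, 1.0]] [[-0.004, -0.988, 0.152, 0.336], [-1.0, 0.006, 0.012, 0.021], [-0.013, -0.152, -0.988, 1.302], [0.0, 0.0, 0.0, 1.0]]
scene [[399.8, 0.0, 272.0], [0.0, 399.8, 210.4], [0.0, 0.0, 1.0]] [[0.233, 0.547, -0.804, 1.437], [0.972, -0.128, 0.195, -0.185], [0.004, -0.827, -0.562, 0.682], [0.0, 0.0, 0.0, 1.0]]
0.1
```

View pics/top0.png

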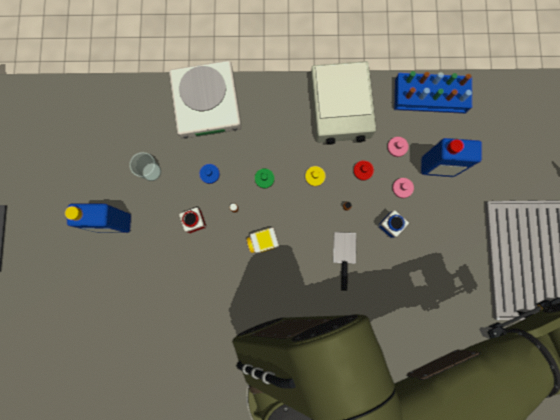

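View pics/scene0.png

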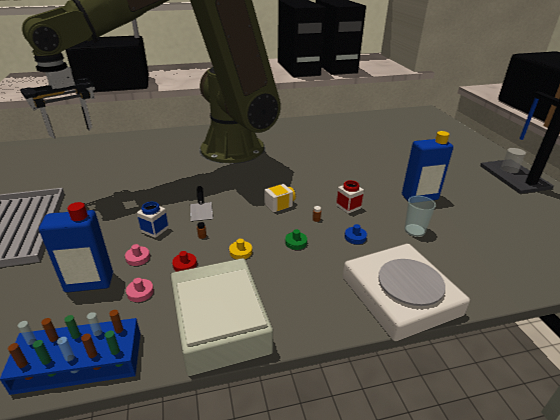

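The top view shows the caps at blue (209,174), green (264,179), yellow (315,176) and red (363,171), with pink look-alikes at (398,146) and (403,188). The red jar is at (191,220), the blue jar at (394,223), and the yellow jar lies at (262,240) with its mouth to the left (+y). Things that could be confused are pink versus red caps, the red and yellow jug caps at (455,146) and (72,213), and the green cap.

```bash
cat > h.py <<'E'
from station import bot,status,viewer,sign_off
import cv2,numpy as np
R={'yellow':[(22,32)],'red':[(0,6),(174,180)],'blue':[(105,125)],'green':[(50,80)]}
def mask(im,c,smin=150,vmin=50):
    h=cv2.cvtColor(im,cv2.COLOR_BGR2HSV);m=0
    for a,b in R[c]: m=m|cv2.inRange(h,(a,smin,vmin),(b,255,255))
    return m
def world(cal,d):
    K,P=cal["K"],cal["pose"];v,u=np.mgrid[:d.shape[0],:d.shape[1]]
    p=np.dstack([(u-K[0,2])/K[0,0]*d,(v-K[1,2])/K[1,1]*d,d])
    return p@P[:3,:3].T+P[:3,3]
def blobs(m,amin=25):
    n,l,s,c=cv2.connectedComponentsWithStats(m)
    return [(l==i,s[i,4],c[i]) for i in range(1,n) if s[i,4]>=amin]
def circ(xy):
    c,r=cv2.minEnclosingCircle(np.ascontiguousarray(xy,dtype=np.float32).reshape(-1,1,2));return np.array(c),r
E
python3 - <<'E'
from h import *
np.set_printoptions(precision=4,suppress=True)
for n in("top","scene"):
    im=cv2.imread(f"pics/{n}0.png");W=world(viewer.calibration(n),np.load(f"pics/{n}0.npy"))
    for c in R:
        for b,a,ce in blobs(mask(im,c)):
            p=W[b];q=p[(p[:,2]>.004)]
            if len(q)>5 and abs(p[:,1]).max()<.5:
                cc,r=circ(q[:,:2]);print(n,c,a,ce.round(),cc,"r",round(r,4),"z",np.percentile(p[:,2],[5,50,95]))
s=status.get_state();T=np.eye(4);T[:3,:3]=s["ee_rot"];T[:3,3]=s["position"]
c=viewer.calibration("wrist");print(np.linalg.inv(T)@c["pose"],c["K"])
E
```

```text
top yellow 319 [315. 176.] [ 0.4986 -0.0299] r 0.1707 z [0.0097 0.0157 0.0406]
top yellow 226 [264. 239.] [0.4393 0.0768] r 0.0287 z [0.0522 0.0557 0.0596]
top yellow 64 [250. 245.] [0.4263 0.1163] r 0.0231 z [0.0052 0.0468 0.0533]
top red 149 [455. 146.] [ 0.5034 -0.2056] r 0.2819 z [0.2034 0.2169 0.2205]
top red 309 [363. 170.] [ 0.505  -0.1085] r 0.2131 z [0.0105 0.0163 0.0409]
top red 61 [192. 221.] [0.4958 0.2838] r 0.0219 z [0.0674 0.0805 0.086 ]
top blue 1184 [451. 155.] [ 0.509 -0.235] r 0.3092 z [0.0404 0.1835 0.1918]
top blue 291 [209. 173.] [0.4997 0.1412] r 0.2035 z [0.0116 0.0165 0.0402]
top blue 49 [392. 224.] [ 0.4817 -0.2907] r 0.0205 z [0.068  0.0817 0.0845]
top blue 28 [386. 231.] [ 0.4633 -0.2749] r 0.0218 z [0.0206 0.0309 0.0416]
top green 280 [264. 178.] [0.4951 0.0527] r 0.1626 z [0.0114 0.016  0.0401]
scene yellow 119 [278. 190.] [0.4364 0.0757] r 0.0303 z [0.0542 0.0563 0.0582]
scene yellow 29 [293. 193.] [ 0.9282 -0.0368] r 0.53 z [-0.0001  0.0389  0.0523]
scene yellow 148 [283. 202.] [0.4627 0.0849] r 0.0196 z [0.005  0.0274 0.0485]
scene yellow 346 [240. 24
[... 604 characters left out ...]
blue 139 [145. 225.] [ 0.9606 -0.2576] r 0.4818 z [0.0168 0.035  0.0535]
scene blue 325 [355. 235.] [1.0301 0.0399] r 0.465 z [0.003  0.0158 0.0391]
scene green 313 [296. 240.] [ 1.0196 -0.0468] r 0.4397 z [0.0042 0.0159 0.0391]
scene green 100 [ 71. 327.] [ 0.8619 -0.4345] r 0.0081 z [0.0515 0.0759 0.0975]
scene green 147 [111. 341.] [ 0.9165 -0.3583] r 0.0082 z [0.0535 0.0854 0.0981]
scene green 146 [ 40. 351.] [ 1.1484 -0.3396] r 0.3273 z [0.0537 0.0866 0.0976]
[[ 0.     -0.9608 -0.2774  0.0796]
 [ 1.      0.0001 -0.0003  0.0004]
 [ 0.0003 -0.2774  0.9608 -0.1706]
 [ 0.      0.      0.      1.    ]] [[316.7151   0.     282.121 ]
 [  0.     316.7151 205.7695]
 [  0.       0.       1.    ]]
```

```bash
cat >> h.py <<'E'
D=np.array([[-1.,0,0],[0,1,0],[0,0,-1]])
def snap(name):
    bot.pause(.3);cal=viewer.calibration("wrist");im,d=viewer.read_camera("wrist")
    cv2.imwrite(f"pics/{name}.png",im);np.save(f"pics/{name}.npy",d);np.savez(f"pics/{name}_cal.npz",**{k:cal[k] for k in("K","pose")})
    return cal,im,d
def report(cal,im,d):
    W=world(cal,d)
    for c in R:
        for b,a,ce in blobs(mask(im,c),60):
            p=W[b&(d>.05)];q=p[p[:,2]>.006]
            if len(q)>20:
                cc,r=circ(q[:,:2]);k=p[p[:,2]>.036] 
                print(c,a,ce.round(),"circ",cc.round(4),"r",round(r,4),"z",np.percentile(p[:,2],[5,50,95]).round(4),"top",circ(k[:,:2]) if len(k)>5 else "")
E
python3 - <<'E'
from h import *
for x in (D,D@np.diag([-1,-1,1])): print(bot.ik([.42,.13,.25],x),bot.ik([.5,-.3,.25],x))
for i,y in enumerate((-.13,.13)):
    bot.movep([.44,y,.25],D); print("view",i);report(*snap(f"w{i}"))
print(status.get_state()["clock"])
E
```

```text
[ 2.16828379e-01  2.07464060e-02  1.75862051e+00 -4.44089210e-16
  1.36222574e+00 -1.35396795e+00] [-6.03229272e-01  3.50136890e-01  1.37000107e+00 -4.44089210e-16
  1.42145470e+00 -2.17402560e+00]
[ 2.16828379e-01  2.07464060e-02  1.75862051e+00 -4.44089210e-16
  1.36222574e+00  1.78762471e+00] [-6.03229272e-01  3.50136890e-01  1.37000107e+00 -4.44089210e-16
  1.42145470e+00  9.67567054e-01]
view 0
yellow 251 [443. 157.] circ [0.4086 0.0661] r 0.0195 z [0.0113 0.0325 0.0496] top (array([0.40866673, 0.06607456]), 0.019529122859239578)
red 1123 [222. 313.] circ [ 0.5372 -0.1939] r 0.1361 z [0.0075 0.0152 0.0392] top (array([ 0.52833021, -0.18712984]), 0.12541493773460388)
blue 472 [141. 222.] circ [ 0.478 -0.294] r 0.0231 z [0.0747 0.0822 0.0839] top (array([ 0.47800833, -0.29402515]), 0.023095538839697838)
blue 283 [149. 414.] circ [ 0.627  -0.2697] r 0.242 z [0.0021 0.0083 0.3717] top (array([ 0.43205574, -0.16732106]), 0.021927054971456528)
view 1
red 417 [397. 204.] circ [0.4674 0.2729] r 0.0239 z [0.0186 0.0362 0.0516] top (array([0.46730736, 0.27292794]), 0.023913085460662842)
red 505 [412. 233.] circ [0.4927 0.2822] r 0.0232 z [0.0734 0.0815 0.0841] top (array([0.49272415, 0.28219885]), 0.0231841579079628)
red 69 [381. 232.] circ [0.5056 0.2577] r 0.0185 z [0.0166 0.0321 0.046 ] top (array([0.5026899 , 0.25670409]), 0.015396599657833576)
blue 1143 [547. 220.] circ [0.4905 0.4855] r 0.0299 z [0.0073 0.0263 0.0464] top (array([0.49248779, 0.47766763]), 0.026989012956619263)
blue 1216 [359. 310.] circ [0.5369 0.2032] r 0.1382 z [0.0075 0.0154 0.0393] top (array([0.52860904, 0.19795796]), 0.12851174175739288)
3.4583
```

View pics/w0.png

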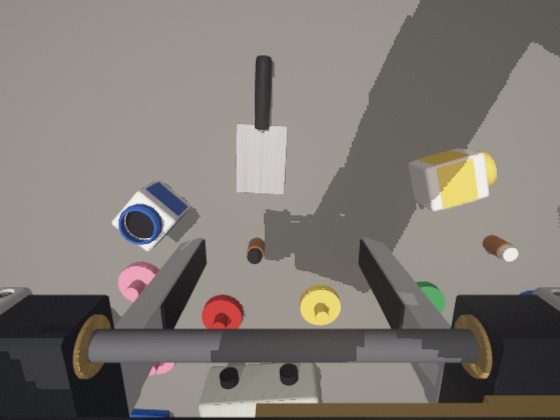

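View pics/w1.png

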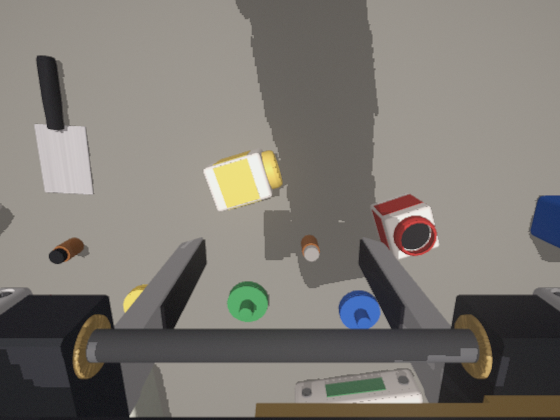

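The wrist views confirm the choices. In w0 the red cap is at (222,313) and the yellow cap at (320,304), with pink caps at (139,281) and (155,365). In w1 the blue cap is at (359,310), the green cap at (247,301), the red jar rim at (415,236), and the toppled yellow jar at (240,182) with its neck toward +y.

```bash
cat >> h.py <<'E'
R['yellow']=[(18,34)]
def near(W,d,xy,rad,z0,z1):
    return W[(d>.05)&(np.hypot(W[...,0]-xy[0],W[...,1]-xy[1])<rad)&(W[...,2]>z0)&(W[...,2]<z1)]
def capinfo(W,d,xy):
    "disc circle, knob-top mean, at two heights"
    for _ in range(2):
        q=near(W,d,xy,.045,.0125,.02);xy,r=circ(q[:,:2])
    k=near(W,d,xy,.02,.036,.044);return xy,r,(circ(k[:,:2]) if len(k) else None),len(k)
def lyjar(W,d,xy):
    q=near(W,d,xy,.08,.051,.061)[:,:2].astype(np.float32);return cv2.minAreaRect(q*1000)
E
python3 - <<'E'
from h import *
np.set_printoptions(precision=4,suppress=True)
def L(n): 
    z=np.load(f"pics/{n}_cal.npz");d=np.load(f"pics/{n}.npy");return world(z,d),d,cv2.imread(f"pics/{n}.png")
def T(n): d=np.load(f"pics/{n}0.npy");return world(viewer.calibration(n),d),d,cv2.imread(f"pics/{n}0.png")
V={"w0":L("w0"),"w1":L("w1"),"top":T("top"),"scene":T("scene")}
for n,(W,d,im) in V.items():
    for c in R:
        for b,a,ce in blobs(mask(im,c),60):
            p=W[b&(d>.05)]
            if len(p)<20: continue
            m=np.median(p,0)
            if .01<m[2]<.02 and m[0]<.75: print(n,"cap",c,ce.round(),capinfo(W,d,m[:2]))
            elif .073<m[2]<.09 and m[0]<.75: q=near(W,d,m[:2],.04,.08,.088);print(n,"jar",c,ce.round(),circ(q[:,:2]),
              cv2.minAreaRect(near(W,d,m[:2],.05,.066,.0735)[:,:2].astype(np.float32)*1000))
    try:print(n,"ly",lyjar(W,d,(.435,.08)))
    except Exception as e:print(n,"no jar")
E
```

```text
w0 cap red [222. 313.] (array([ 0.6462, -0.221 ]), 0.03027530387043953, (array([ 0.6441, -0.2211]), 0.00945639330893755), 80)
w0 jar blue [141. 222.] (array([ 0.4785, -0.2944]), 0.023298684507608414) ((478.5798645019531, -294.1398010253906), (55.751468658447266, 55.593414306640625), 46.53898620605469)
w0 ly ((433.75341796875, 80.32704162597656), (57.40692901611328, 79.7419662475586), 16.858814239501953)
w1 jar red [412. 233.] (array([0.4932, 0.2827]), 0.023264437913894653) ((493.2740783691406, 283.01776123046875), (56.28036880493164, 55.64012908935547), 19.5678653717041)
w1 cap blue [359. 310.] (array([0.639 , 0.2439]), 0.030470458790659904, (array([0.639 , 0.2426]), 0.01034455094486475), 138)
w1 ly ((433.52606201171875, 81.50604248046875), (57.01217269897461, 80.7313461303711), 16.599363327026367)
top cap yellow [315. 176.] (array([ 0.6333, -0.0749]), 0.030143018811941147, (array([ 0.6324, -0.0748]), 0.01004868745803833), 34)
top cap red [363. 170.] (array([ 0.65 , -0.221]), 0.030478140339255333, (array([ 0.6499, -0.2212]), 0.010041221976280212), 30)
top jar red [192. 221.] (array([
[... 775 characters left out ...]
12695), 21.861034393310547)
scene cap red [184. 261.] (array([ 0.6497, -0.2205]), 0.03206243738532066, (array([ 0.6492, -0.2211]), 0.01077821385115385), 40)
scene jar blue [150. 207.] (array([ 0.4809, -0.2958]), 0.025341199710965157) ((483.8140563964844, -293.67767333984375), (53.27933120727539, 57.629642486572266), 48.0413703918457)
scene cap blue [355. 235.] (array([0.6425, 0.2415]), 0.03136870265007019, (array([0.6432, 0.243 ]), 0.011722373776137829), 30)
scene cap green [296. 240.] (array([0.6275, 0.0773]), 0.0313696525990963, (array([0.6277, 0.0765]), 0.010890782810747623), 31)
scene ly ((438.1052551269531, 79.15299987792969), (58.501548767089844, 80.70121002197266), 14.850218772888184)
```

```bash
cat >> h.py <<'E'
a=np.deg2rad(106.9);m=np.array([np.cos(a),np.sin(a),0]);s=np.array([np.sin(a),-np.cos(a),0]);U=np.array([0,0,1.])
def fr(lean,sg):  # back direction leaning 'lean' toward mouth side
    z=-(np.cos(lean)*U+np.sin(lean)*m);y=sg*s;return np.column_stack([np.cross(y,z),y,z])
G=np.array([.4365,.081,.030])
E
python3 - <<'E'
from h import *
for sg in(1,-1):
  for l in (25,35,45,55):
    A=fr(np.deg2rad(l),sg);B=fr(np.deg2rad(l-90),sg);t=.011
    for n,p,o in(("grasp",G,A),("pre",G-.11*A[:,2],A),("lift",G+[0,0,.1],A),("rot",[.44,.06,.14],B),("place",[.44,.06,.04],B),("ret",np.array([.44,.06,.04])-.12*B[:,2],B)):
        q=bot.ik(np.array(p)+t*o[:,2],o);print(sg,l,n,None if q is None else q.round(2))
E
```

```text
1 25 grasp [ 0.34  0.4   1.98 -0.59  0.87  0.46]
1 25 pre [ 0.44  0.23  1.91 -0.48  1.12  0.39]
1 25 lift [ 0.34  0.21  1.93 -0.5   1.07  0.31]
1 25 rot [-0.37  0.57  1.75  0.8   1.7  -0.95]
1 25 place [-0.37  0.76  1.73  0.79  1.57 -1.08]
1 25 ret [-0.51  0.76  1.54  0.69  1.77 -1.02]
1 35 grasp [ 0.43  0.46  1.97 -0.77  0.96  0.66]
1 35 pre [ 0.56  0.31  1.89 -0.64  1.2   0.58]
1 35 lift [ 0.43  0.26  1.93 -0.68  1.14  0.48]
1 35 rot [-0.34  0.48  1.77  0.72  1.59 -0.89]
1 35 place [-0.34  0.67  1.78  0.73  1.44 -1.02]
1 35 ret [-0.48  0.63  1.61  0.63  1.66 -0.97]
1 45 grasp [ 0.5   0.53  1.95 -0.9   1.08  0.82]
1 45 pre [ 0.66  0.42  1.86 -0.76  1.3   0.74]
1 45 lift [ 0.5   0.33  1.93 -0.83  1.23  0.63]
1 45 rot [-0.29  0.4   1.8   0.63  1.48 -0.83]
1 45 place [-0.29  0.58  1.83  0.65  1.31 -0.95]
1 45 ret [-0.42  0.51  1.67  0.56  1.55 -0.9 ]
1 55 grasp [ 0.56  0.62  1.92 -1.01  1.21  0.95]
1 55 pre [ 0.73  0.54  1.82 -0.85  1.41  0.87]
1 55 lift [ 0.56  0.41  1.92 -0.95  1.33  0.76]
1 55 rot [-0.24  0.32  1.83  0.53  1.37 -0.74]
1 55 place [-0.24  0.5   1.87  0.56  1.18 -0.86]
[... 354 characters left out ...]
.72  1.59  2.25]
-1 35 place [-0.34  0.67  1.78  0.73  1.44  2.12]
-1 35 ret [-0.48  0.63  1.61  0.63  1.66  2.17]
-1 45 grasp [ 0.5   0.53  1.95 -0.9   1.08 -2.32]
-1 45 pre [ 0.66  0.42  1.86 -0.76  1.3  -2.4 ]
-1 45 lift [ 0.5   0.33  1.93 -0.83  1.23 -2.51]
-1 45 rot [-0.29  0.4   1.8   0.63  1.48  2.32]
-1 45 place [-0.29  0.58  1.83  0.65  1.31  2.19]
-1 45 ret [-0.42  0.51  1.67  0.56  1.55  2.24]
-1 55 grasp [ 0.56  0.62  1.92 -1.01  1.21 -2.2 ]
-1 55 pre [ 0.73  0.54  1.82 -0.85  1.41 -2.27]
-1 55 lift [ 0.56  0.41  1.92 -0.95  1.33 -2.38]
-1 55 rot [-0.24  0.32  1.83  0.53  1.37  2.4 ]
-1 55 place [-0.24  0.5   1.87  0.56  1.18  2.28]
-1 55 ret [-0.35  0.39  1.73  0.48  1.43  2.33]
```

```bash
python3 - <<'E'
from h import *
l=np.pi/4;A=fr(l,1);B=fr(l-np.pi/2,1)
P=lambda p,o:np.array(p)+.011*o[:,2]
bot.gripper_to(.085,25)
bot.movep(P(G-.11*A[:,2],A),A)
bot.move_linear(P(G,A),feed=.12,stop_force=15)
bot.gripper_to(.03,25);st=status.get_state();print(st["finger_gap"],st["grip_force"],st["position"],P(G,A))
bot.move_linear(P(G+[0,0,.10],A),feed=.12)
bot.movep(P([.44,.06,.13],B),B)
bot.move_linear(P([.44,.06,.05],B),feed=.1);bot.pause(.3)
f0=status.get_state()["contact_force"]
hit=bot.move_linear(P([.44,.06,.030],B),feed=.02,stop_force=4)
st=status.get_state();print(hit,(st["position"]-.011*B[:,2]),st["contact_force"],f0,st["finger_gap"],st["clock"])
im,d=viewer.read_camera("scene");cv2.imwrite("pics/s1.png",cv2.resize(im[120:300,180:420],None,fx=3,fy=3))
E
```

```text
0.05575246735230877 25.00017374753952 [0.43877204 0.07363488 0.0223042 ] [0.43876113 0.07355774 0.02222183]
True [0.43995013 0.05998731 0.03902947] [ 0.3498252  -0.52087566  1.89832648] [-0.44066446 -0.21294693 -1.09736636] 0.05595133607051368 11.4667
```

View pics/s1.png

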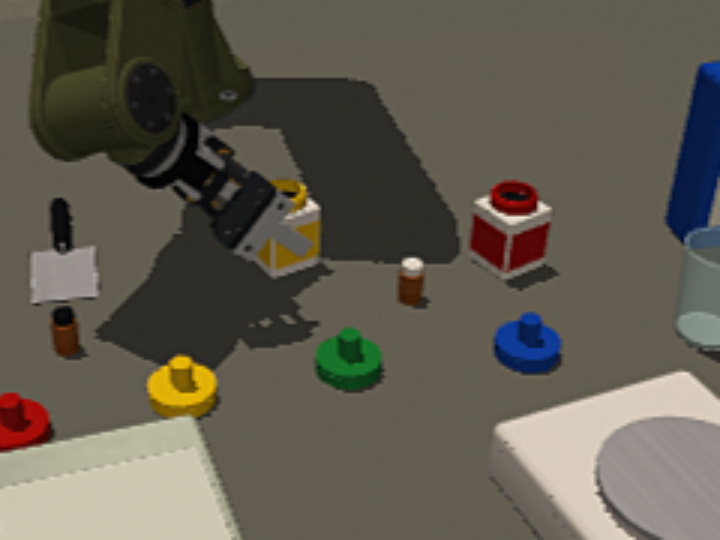

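The yellow jar is standing upright in the jaws at (290,235) in the crop and touching the bench. I'll release it, back off and re-measure.

```bash
cat >> h.py <<'E'
np.set_printoptions(precision=4,suppress=True)
def rim(W,d,xy):
    q=near(W,d,xy,.04,.08,.088);b=near(W,d,xy,.05,.066,.0735);return circ(q[:,:2]),cv2.minAreaRect(b[:,:2].astype(np.float32)*1000)
E
python3 - <<'E'
from h import *
l=np.pi/4;B=fr(l-np.pi/2,1)
bot.gripper_to(.085)
p=status.get_state()["position"];bot.move_linear(p-.13*B[:,2],feed=.2)
bot.movep([.46,-.02,.25],D)
cal,im,d=snap("w2");W=world(cal,d)
print("jar",rim(W,d,(.437,.06)));print("cap",capinfo(W,d,(.63,-.075)))
it,dt=viewer.read_camera("top");Wt=world(viewer.calibration("top"),dt);cv2.imwrite("pics/t2.png",it)
isc,ds=viewer.read_camera("scene");Ws=world(viewer.calibration("scene"),ds)
for n,w,dd in(("top",Wt,dt),("scene",Ws,ds)):
    try:print(n,rim(w,dd,(.44,.06)),capinfo(w,dd,(.633,-.075)))
    except Exception as e:print(n,"fail")
print(status.get_state()["clock"])
E
```

```text
jar ((array([0.4376, 0.0614]), 0.023239098489284515), ((437.630859375, 61.36488342285156), (55.780723571777344, 55.84236145019531), 16.95048713684082))
cap (array([ 0.6296, -0.0751]), 0.030349841341376305, (array([ 0.6294, -0.075 ]), 0.010000621899962425), 146)
top ((array([0.436 , 0.0698]), 0.019554561004042625), ((434.7286071777344, 75.03892517089844), (36.89522933959961, 53.005653381347656), 87.9925537109375)) (array([ 0.6331, -0.0756]), 0.030129678547382355, (array([ 0.6328, -0.0749]), 0.00977248139679432), 32)
scene ((array([0.4413, 0.0585]), 0.024395328015089035), ((442.3352355957031, 58.5755729675293), (53.71160888671875, 53.72126770019531), 18.15372657775879)) (array([ 0.6334, -0.0766]), 0.03074968233704567, (array([ 0.6336, -0.0762]), 0.00964865367859602), 33)
14.1917
```

View pics/w2.png

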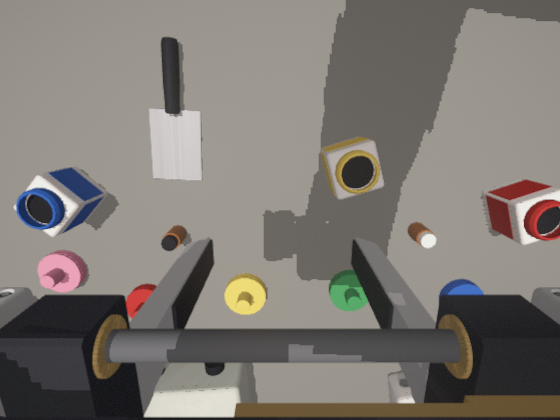

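```bash
cat >> h.py <<'E'
def docap(c,j,zc=.20):
    bot.gripper_to(.05,15)
    bot.movep([*c,.10],D)
    if bot.move_linear([*c,.027],feed=.12,stop_force=6): print("hit low",status.get_state()["position"]);return
    bot.gripper_to(.01,15);g=status.get_state();print("gap",g["finger_gap"])
    if not .017<g["finger_gap"]<.023: return
    bot.move_linear([*c,zc],feed=.2); bot.move_linear([*j,zc],feed=.3); bot.move_linear([*j,.115],feed=.15)
    bot.pause(.2)
    h=bot.move_linear([*j,.0990],feed=.03,stop_force=6);g=status.get_state()
    print("hit",h,"z",g["position"],"F",g["contact_force"],"t",g["clock"]);return h,g["position"][2]
def leave():
    p=status.get_state()["position"];bot.gripper_to(.05);bot.move_linear(p+[0,0,.12],feed=.25)
E
python3 - <<'E'
from h import *
r=docap((.632,-.0755),(.4401,.0605))
if r and r[1]<.1005: leave();print("released")
E
```

```text
gap 0.01931522773870253
hit True z [0.4399 0.0605 0.0989] F [-1.9529  0.3943  6.2138] t 20.5917
released
```

```bash
cat >> h.py <<'E'
def check(W,d,xy):
    q=near(W,d,xy,.05,.084,.094);k=near(W,d,xy,.03,.107,.118)
    A=np.c_[q[:,:2]-q[:,:2].mean(0),np.ones(len(q))];c=np.linalg.lstsq(A,q[:,2],rcond=None)[0]
    return "disc",circ(q[:,:2]),"z",c[2],"slope",c[:2],"knob",k.mean(0) if len(k) else None,"body",cv2.minAreaRect(near(W,d,xy,.05,.02,.0705)[:,:2].astype(np.float32)*1000)
E
python3 - <<'E'
from h import *
bot.movep([.46,.05,.25],D)
cal,im,d=snap("w3");W=world(cal,d);print(check(W,d,(.438,.061)))
ims,ds=viewer.read_camera("scene");print(check(world(viewer.calibration("scene"),ds),ds,(.441,.06)))
cv2.imwrite("pics/s3.png",np.hstack([cv2.resize(ims[140:280,210:400],(400,295)),cv2.resize(im[100:300,200:471],(400,295))]))
r=docap((.642,.2428),(.4812,-.2943))
if r and r[1]<.1005: leave();print("released")
E
```

```text
('disc', (array([0.4377, 0.0601]), 0.029898380860686302), 'z', np.float64(0.08723191385866653), 'slope', array([-0.0012, -0.0005]), 'knob', array([0.4371, 0.0599, 0.111 ]), 'body', ((437.42669677734375, 61.37256622314453), (56.322357177734375, 56.03133010864258), 16.94695472717285))
('disc', (array([0.4417, 0.0595]), 0.030985895544290543), 'z', np.float64(0.08782192679286512), 'slope', array([-0.0083,  0.001 ]), 'knob', array([0.4427, 0.0579, 0.1105]), 'body', ((442.7536315917969, 58.84564971923828), (57.721954345703125, 55.380218505859375), 18.811471939086914))
gap 0.019452729976893957
hit True z [ 0.481  -0.2942  0.099 ] F [-1.3113  0.5159  4.9588] t 29.7667
released
```

View pics/s3.png

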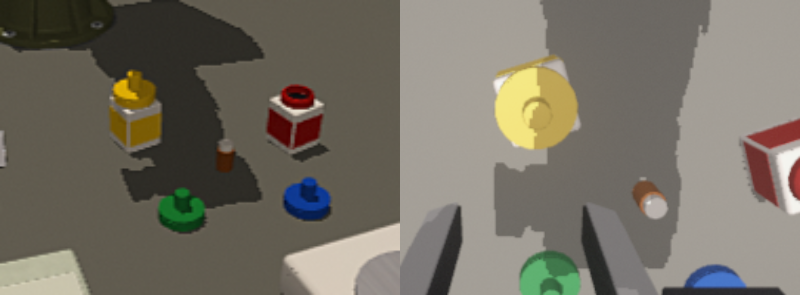

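The yellow cap sits level and centred on its jar, at (133,92) left and (536,108) right in the picture. Its disc top measures 87–88 mm, against 88 mm when fully seated. Blue is placed, so red is next.

```bash
python3 - <<'E'
from h import *
r=docap((.6485,-.221),(.4960,.2827))
if r and r[1]<.1005: leave();print("released")
bot.movep([.36,.0,.33],D)
cal,im,d=snap("w4");W=world(cal,d)
ims,ds=viewer.read_camera("scene");Ws=world(viewer.calibration("scene"),ds)
it,dt=viewer.read_camera("top");Wt=world(viewer.calibration("top"),dt)
for n,xy in(("Y",(.44,.06)),("B",(.481,-.294)),("R",(.496,.283))):
    for k,w,dd in(("w",W,d),("s",Ws,ds),("t",Wt,dt)):
        try:print(n,k,*check(w,dd,xy)[:-1])
        except Exception:print(n,k,"n/a")
cv2.imwrite("pics/s4.png",cv2.resize(ims[140:320,80:400],None,fx=2.4,fy=2.4))
E
```

```text
gap 0.019449532445648805
hit True z [0.4958 0.2826 0.099 ] F [-1.8602 -0.4003  5.341 ] t 37.8667
released
Y w disc (array([0.4372, 0.0599]), 0.030050359666347504) z 0.08721552401522188 slope [0.0021 0.0024] knob [0.4331 0.0578 0.1105] body
Y s disc (array([0.4411, 0.0591]), 0.0311367679387331) z 0.08768655249153592 slope [-0.0164  0.0012] knob [0.4426 0.0583 0.1108] body
Y t disc (array([0.4419, 0.0605]), 0.028702104464173317) z 0.08780984049670079 slope [-0.0041 -0.0082] knob None body
B w disc (array([ 0.4786, -0.2936]), 0.030837111175060272) z 0.08715319027044229 slope [ 0.0037 -0.001 ] knob [ 0.4775 -0.2927  0.1106] body
B s disc (array([ 0.4822, -0.2948]), 0.03162011504173279) z 0.08769487199817698 slope [-0.0035  0.0034] knob [ 0.4832 -0.2949  0.111 ] body
B t disc (array([ 0.482 , -0.2932]), 0.030218062922358513) z 0.08775424215303604 slope [-0.0043  0.0068] knob [ 0.4819 -0.2934  0.1117] body
R w disc (array([0.4938, 0.2811]), 0.030675431713461876) z 0.08731703660642663 slope [0.0056 0.0042] knob [0.4926 0.2809 0.1106] body
R s disc (array([0.4977, 0.2808]), 0.03182266280055046) z 0.08788743794622926 slope [-0.0111  0.0142] knob [0.4983 0.2791 0.1107] body
R t disc (array([0.4965, 0.2817]), 0.030082983896136284) z 0.08788956689152826 slope [0.0016 0.0106] knob [0.497  0.2816 0.1113] body
```

View pics/s4.png

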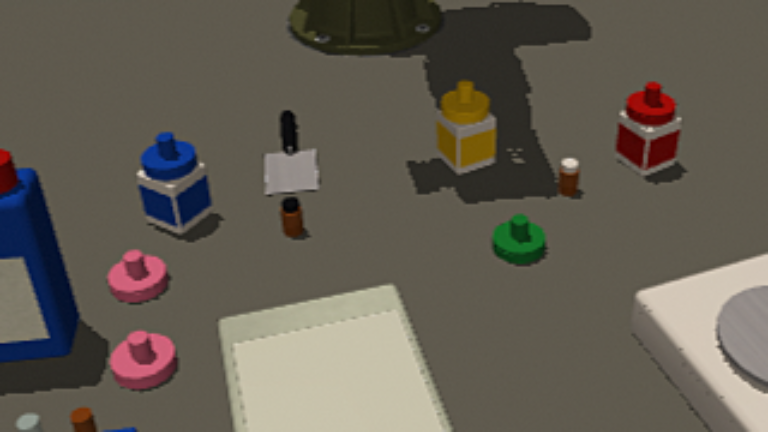

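All three jars stand with their own caps level, with disc tops near 88 mm: blue at (168,160), yellow at (465,105), red at (651,105). The green cap and the other bystanders look undisturbed.

```bash
python3 -c "
from station import sign_off
print(sign_off())"
```

```text
the job is handed in; nothing more can be done
None
```

I stood the yellow jar upright, closed all three jars with their own caps (measured level and fully down), and handed the job in at about 40 s on the robot clock; the sign-off gave no verdict.

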